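# Zero the bench roller press, back it off four clicks and run a glued sketchbook under it

### The job

The green sketchbook's cover has just been glued and needs rolling down in the bench press. Turn the press's T-handle clockwise (seen from above) until it stops with the roller closed, then turn it back exactly four clicks for this thickness of book. Then push the sketchbook along the bed under the roller until the roller stands over the middle of the book, ready to be rolled out both ways, and leave it there with the setting unchanged and the other goods undisturbed.

Things in the scene. Friction and masses are not known exactly. Their poses are not given: they have to be found in the camera images.
- press: Green bench roller press, fixed. Origin: on the table top, straight below the roller's middle and the dial's axis. x runs along the roller (away from the robot at yaw 0), y is the feed direction, z up. Two side frames (x = +-104 to +-122 mm, y = -31 to +31) carry a crosshead (top at z = 128 mm) with a round index plate, 122 mm across, ticked every 30 degrees, the widest tick at the stop.
- bed_start (a point): Middle of the near end of the press's flat grey bed, on its top face (z = 25 mm), axes as the press. The bed is 200 mm wide and runs 455 mm along +y from here (roller at 320 mm). Two aluminium side guides, 8 mm high, bound a channel 186 mm wide along it.
- press_dial (a joint): Turn of the click dial about its upright axis, rad. 0 = at its stop, roller closed; grows anticlockwise seen from above (roller opens, 2 mm a click), at most 5.24. A sprung roller pulls it into a notch every 30 degrees (0.5236 rad), the first at the stop itself; past half way it snaps to the next. A click takes about 0.2 Nm (5 N at 40 mm). Starts six to nine clicks open.
- dial_hub (a point): Centre of the T-handle on the dial's axis, 174 mm above the table. Level steel bar, 10 mm thick, 130 mm long, its middle here, with a 20 mm ball on each end, through an upright hub 23 mm across that ends at z = 186 mm. Either arm of the bar can be pushed round from the side.
- star_wheel (a point): Centre of the top face (z = 145 mm) of the lobed steel wheel under the T-handle, 62 mm across; a collar 36 mm across rises to z = 151 mm, the brass spring housing at the rim to z = 148 mm. From there up to the bar's underside (z = 169 mm) is free room.
- red_ball (a point): Centre of the red ball on one end of the bar, 66 mm from dial_hub and level with it; the other end's ball is black. The red pointer on the wheel lies under the red end. In the press's frame the red end points in the direction 180 degrees + joint value (along -x at the stop).
- press_nip (a point): Point on the bed's top (z = 25 mm) straight below the middle of the roller, axes as the press.
- roller_axis (a point): Middle of the black rubber roller, 36 mm across, 182 mm long; it turns freely and is sprung downward. Its underside is 0.8 mm above the bed at the stop, 8.8 mm after four clicks, so that it bears on the 10 mm book. Feeding the book under it then takes up to about 10 N; the book stays where it is left.
- glued_book: Green flowered sketchbook, 180 x 215 x 10 mm, 0.3 kg, flat on the bed between the guides before the roller. Origin: centre of its underside; x is its 180 mm width (along the roller), y its 215 mm length (along the feed). At the start its middle is 165 to 195 mm before the roller.
- pencil_box: Bystander: wooden pencil box with lid, 62 x 206 x 42 mm, left front. Origin: centre of its underside.
- card_deck: Bystander: blue boxed card deck, 66 x 98 x 30 mm, right. Origin: centre of its underside.
- book_top: Bystander: upper one of two sketchbooks piled at the right front, 180 x 215 x 10 mm, underside 9 mm above the table. Origin: centre of its underside.
- tag_pack: Bystander: pale pink pack of tags, 88 x 62 x 14 mm, at the back on the right. Origin: centre of its underside.
- book_low: Bystander: lower one of the two piled sketchbooks, 180 x 215 x 9 mm, on the table. Origin: centre of its underside.

How it is judged:
By the outcome, as a careful person would: the job done as asked, in the order asked, and still so for the second after the job is handed in, with the robot touching nothing.
It also fails if it takes over 67 s, if anything falls off the work surface, if the arm or the gripper's body presses on something with over 40 N, if the wrist force passes 120 N, or if a joint passes its speed limit or range.

### The arm

A 6-joint arm with a two-finger parallel gripper is mounted at the origin on a cart in front of the work surface, level with it; the furniture and walls round the work are solid. World frame = base frame: x ahead of the robot, y to its left, z up, the work surface at z = 0. Lengths are in m, angles in rad, forces in N, time in s.
With the tool pointing down it reaches from about 0.4 to 0.825 m from the base axis. Payload 7 kg.
Tool frame: the origin (TCP) lies midway between the tips of the shut fingers; the grasp point (between the pads) lies 19 mm behind it; z points along the fingers, y is the line along which they close (so a half turn about z gives the same grasp; the last joint's range is limited). The gripper opens to 85 mm and grips with 20 to 120 N. Pads are 22 mm wide; open, the fingers measure 114 mm over their backs; the gripper's body (76 mm by 85 mm) begins 54 mm behind the grasp point. The pads swing forward as they close: fully open they stand 13 mm farther back than shut.
Start: joints at [1.614, 0.359, 0.012, 0, -1.224, -0.288], TCP at [0.164, 0.655, 0.231] pointing down, gripper open.
Joint ranges: [-3.07, 3.07], [-1.43, 2.12], [-1.02, 1.25], [-3.03, 1.67], [-3.05, -0], [-3.03, 3.03]. Speed limits (rad/s): [2.39, 2.39, 3.01, 3.14, 3.14, 3.14].

### API

Orientations are given as a rotation vector (axis times angle).
In Python, from rig import manip gives the robot as it stands.
- The arm moves only by the shell command python3 drive.py 'ROWS' [FORCE]. ROWS is a JSON list of rows, 1 to 5 of them, each written [[rx, ry, rz], [dx, dy, dz], opening]: a rotation vector rx, ry, rz in rad, then dx, dy, dz in m, then the finger opening in m; each row shifts and turns the commanded pose from where the row before left it, along the tool's axes as they then stand; what a row does not reach is not made up. A row lasts 1/12 s, in which the tool goes at most 0.0417 m and 0.125 rad, less where a joint would pass 70% of its speed; a pose out of reach is approached as far as the arm can. The fingers move at their own pace and stop on an object; FORCE is the grip in N (left out, the last holds). Time passes only in rows, so rows that do not move let the fingers close. It prints the time, the measured TCP pose, the force, the opening and the grip force at its end. Input that does not fit is refused with a message, and nothing moves.
- manip.observe(): the state, without advancing time (a new reading comes with each control period).
- manip.read_camera(name): name is "scene" or "side" or "wrist"; returns the picture (420x560x3 uint8, blue, green, red); there is no depth.
- manip.get_calibration(name): a dict with "K" (3x3 intrinsics, pixels), "k1" (the pictures are not rectified: a ray, as slopes to the right and down, at radius r is drawn at 1 + k1 r^2 times it, then the intrinsics apply), "T" (4x4, takes a point from camera to world coordinates); the wrist camera has in their place "T_tool_cam" (4x4, takes a point from camera to tool coordinates, whose origin is the TCP and whose axes are the flange's). Camera axes: x right, y down, z forward; pixel columns grow to the right and rows downward; lengths in m; the calibration is good to about 2 mm. A picture is of the moment at which its call begins: read the wrist's pose just before it. get_calibration takes no time and is no camera call.
- manip.close_job(): hands the job in; it is judged then, once.
The state is a dict: "time_s": time; "joint_pos": joint angles; "qvel": joint speeds; "tau": joint torques, N m; "eef_pos": TCP position; "orientation": TCP orientation; "force": force on the tool from outside, world axes, zero at the start; "wrist_torque": the same for the moment, N m; "finger_gap": finger opening in m; "gripper_force": force on a finger pad.
Only numpy, scipy, OpenCV 4.12 (cv2) and the standard library are available. Lean on these libraries where they do the work, as an engineer would, in place of code of your own. Each camera call takes 0.05 s, during which the arm holds its last target. There are 200 camera calls.

## Working session

There is one attempt and no reset: what is moved stays moved. The work goes in short steps, Python scripts to look and compute and a shell command to move; the robot and the scene stay as the last step left them, time stands still between calls to the robot, and variables do not carry over. Pictures are saved under pics/ and viewed, at most 10 in all, crops included, and the job is handed in when it is done.

```bash
ls; mkdir -p pics; python3 - <<'E'
from rig import manip
import cv2,numpy as np
s=manip.observe();print({k:np.round(v,3).tolist() for k,v in s.items()})
for n in("scene","side"):
    cv2.imwrite(f"pics/{n}0.png",manip.read_camera(n))
    c=manip.get_calibration(n);print(n,np.round(c["K"],1).tolist(),c["k1"],np.round(c["T"],3).tolist())
cv2.imwrite("pics/wrist0.png",manip.read_camera("wrist"));print(manip.get_calibration("wrist"))
E
```

```text
drive.py
pics
rig.py
{'time_s': 0.0, 'joint_pos': [1.614, 0.359, 0.011, -0.0, -1.224, -0.288], 'qvel': [0.001, 0.001, 0.0, 0.0, -0.002, 0.001], 'tau': [-0.003, -58.332, 29.343, 6.937, -0.006, -0.0], 'eef_pos': [0.164, 0.654, 0.23], 'orientation': [3.116, -0.384, -0.0], 'force': [0.405, 0.3, -0.284], 'wrist_torque': [0.042, -0.004, -0.032], 'gripper_force': 0.0, 'finger_gap': 0.085}
scene [[534.1, 0.0, 288.3], [0.0, 534.1, 214.4], [0.0, 0.0, 1.0]] -0.18926239251138863 [[0.602, -0.509, 0.615, -0.551], [-0.798, -0.401, 0.449, -0.853], [0.018, -0.762, -0.648, 1.257], [0.0, 0.0, 0.0, 1.0]]
side [[441.4, 0.0, 279.0], [0.0, 441.4, 207.2], [0.0, 0.0, 1.0]] -0.0712879467355662 [[0.823, -0.327, 0.465, -0.122], [-0.568, -0.497, 0.656, -1.004], [0.017, -0.803, -0.595, 0.944], [0.0, 0.0, 0.0, 1.0]]
{'K': array([[350.68461666,   0.        , 276.59888599],
       [  0.        , 350.68461666, 213.26332716],
       [  0.        ,   0.        ,   1.        ]]), 'k1': -0.027739959959566216, 'T_tool_cam': array([[-1.11152635e-04, -9.65695177e-01, -2.59678289e-01,
         6.58789129e-02],
       [ 9.99999992e-01, -9.28244184e-05, -8.28430486e-05,
         4.23733592e-04],
       [ 5.58966463e-05, -2.59678296e-01,  9.65695179e-01,
        -1.43203569e-01],
       [ 0.00000000e+00,  0.00000000e+00,  0.00000000e+00,
         1.00000000e+00]])}
```
View pics/scene0.png

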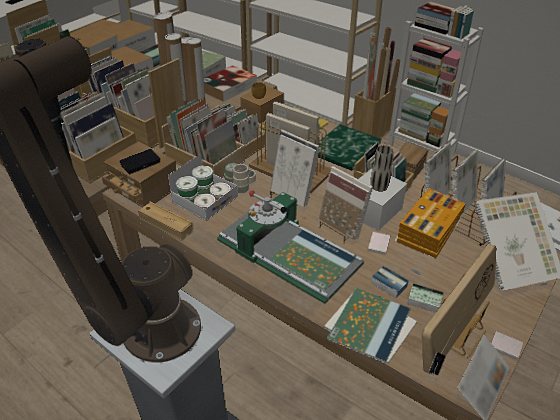

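View pics/side0.png

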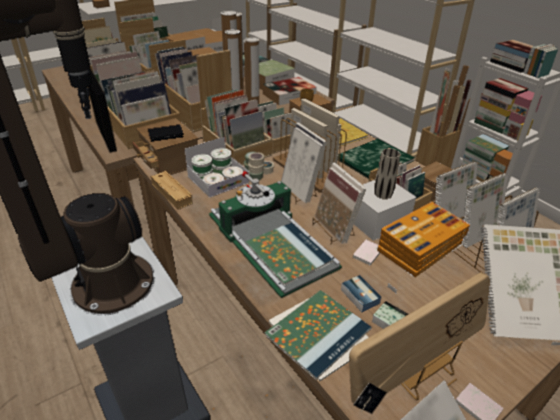

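Scene: press head at about (268,215), red ball near (252,193), book on the bed at (305,260) to its right, bystanders around (160,217), (370,320), (390,280) and (378,242). Side: the head is at (255,205) and the book at (280,250). I'll zoom in on both.

```bash
python3 - <<'E'
import cv2,numpy as np
a=cv2.imread("pics/scene0.png")[170:320,205:405];b=cv2.imread("pics/side0.png")[160:310,190:390]
cv2.imwrite("pics/c1.png",cv2.resize(a,(800,600),interpolation=cv2.INTER_CUBIC))
cv2.imwrite("pics/c2.png",cv2.resize(b,(800,600),interpolation=cv2.INTER_CUBIC))
E
```

View pics/c1.png

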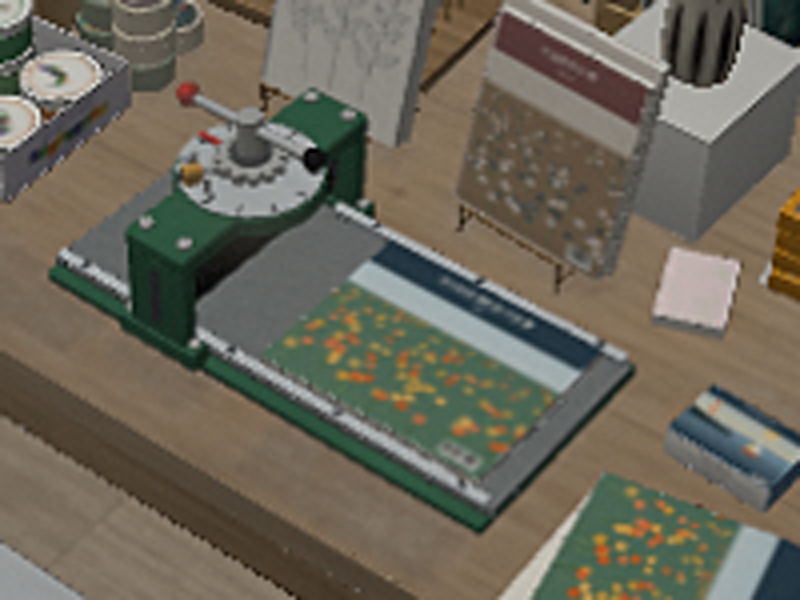

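View pics/c2.png

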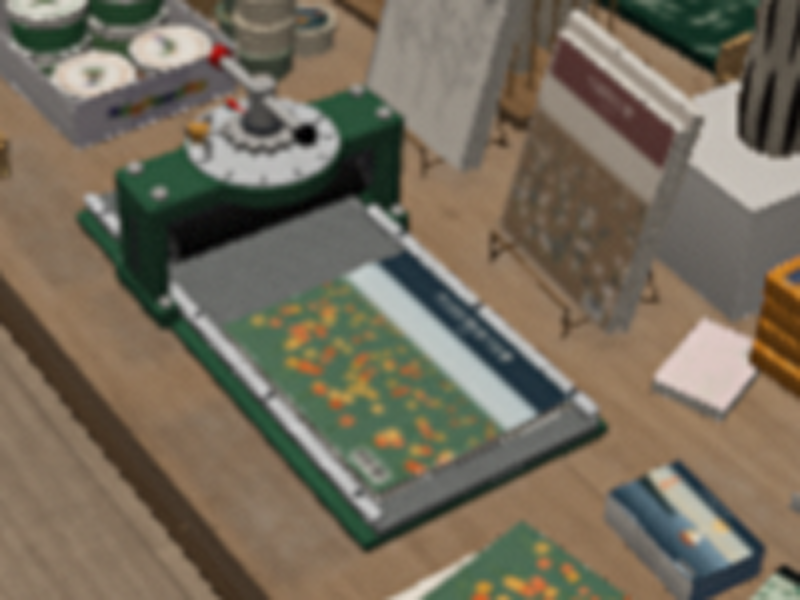

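The scene crop shows the red ball at (187,94), the black ball at (316,158), the hub top at (250,112), bed near-end corners at (632,365) and (487,515), and book corners at (490,468), (352,278) and others. The side crop shows the red ball at (219,55), the black ball at (306,133), and bed corners at (603,425) and (370,540). Next I triangulate.

```bash
cat > h.py <<'E'
import cv2,numpy as np
from rig import manip
from scipy.spatial.transform import Rotation as R
def ray(c,uv,T):
    n=cv2.undistortPoints(np.array([[uv]],float),c["K"],np.array([c["k1"],0,0,0,0]))[0,0]
    # opencv: same forward model
    d=T[:3,:3]@np.r_[n,1];return T[:3,3],d/np.linalg.norm(d)
def tri(rs):
    A=sum(np.eye(3)-np.outer(d,d) for o,d in rs);b=sum((np.eye(3)-np.outer(d,d))@o for o,d in rs)
    p=np.linalg.solve(A,b);return p,max(np.linalg.norm(np.cross(p-o,d)) for o,d in rs)
def plane(r,z): o,d=r;return o+d*(z-o[2])/d[2]
def proj(c,T,p):
    Ti=np.linalg.inv(T);return cv2.projectPoints(np.array([p],float),cv2.Rodrigues(Ti[:3,:3])[0],Ti[:3,3],c["K"],np.array([c["k1"],0,0,0,0]))[0].ravel()
def toolT(s):
    T=np.eye(4);T[:3,:3]=R.from_rotvec(s["orientation"]).as_matrix();T[:3,3]=s["eef_pos"];return T
E
cat > m1.py <<'E'
from h import *
S=manip.get_calibration("scene");D=manip.get_calibration("side")
r1=lambda x,y:ray(S,(x/4+205-.375,y/4+170-.375),S["T"])
r2=lambda x,y:ray(D,(x/4+190-.375,y/4+160-.375),D["T"])
def red(f,x0,y0):
    a=cv2.imread(f).astype(int);m=((a[...,2]>a[...,1]*2)&(a[...,2]>a[...,0]*2)&(a[...,2]>60)).astype(np.uint8)
    n,l,st,c=cv2.connectedComponentsWithStats(m)
    return [(c[i].round(1),st[i,4]) for i in range(1,n) if abs(c[i]-[x0,y0]).max()<25]
print(red("pics/scene0.png",252,193),red("pics/side0.png",245,174))
for n,a,b,z in [("red",(187,94),(219,55),.174),("black",(316,158),(306,133),.174),("hubtop",(250,112),(262,84),.186),
 ("bedfar",(632,365),(603,425),.025),("bednear",(487,515),(370,540),.025),("bookNearR",(487,470),(377,487),.035),("bookfarL",(385,240),(403,250),.035),("bookNearL",(268,352),(228,322),.035),("bookFarR",(603,348),(570,402),.035)]:
    p,e=tri([r1(*a),r2(*b)]);print(n,p.round(3),round(e,4),plane(r1(*a),z).round(3),plane(r2(*b),z).round(3))
E
python3 m1.py
```

```text
[(array([251.1, 192.3]), np.int32(14)), (array([257., 204.]), np.int32(7))] [(array([244.1, 172.9]), np.int32(15)), (array([247.5, 185.5]), np.int32(4))]
red [0.489 0.057 0.175] 0.0006 [0.489 0.057 0.174] [0.491 0.059 0.174]
black [ 0.485 -0.079  0.179] 0.0001 [ 0.49  -0.076  0.174] [ 0.489 -0.073  0.174]
hubtop [ 0.492 -0.006  0.183] 0.0017 [ 0.491 -0.008  0.186] [ 0.488 -0.013  0.186]
bedfar [ 0.59  -0.327  0.017] 0.0011 [ 0.583 -0.33   0.025] [ 0.582 -0.334  0.025]
bednear [ 0.376 -0.328  0.024] 0.0029 [ 0.378 -0.326  0.025] [ 0.372 -0.331  0.025]
bookNearR [ 0.388 -0.317  0.058] 0.0017 [ 0.408 -0.305  0.035] [ 0.4   -0.3    0.035]
bookfarL [ 0.578 -0.085  0.029] 0.0005 [ 0.573 -0.089  0.035] [ 0.573 -0.092  0.035]
bookNearL [ 0.4   -0.098  0.043] 0.0005 [ 0.405 -0.094  0.035] [ 0.405 -0.09   0.035]
bookFarR [ 0.572 -0.308  0.036] 0.0025 [ 0.576 -0.306  0.035] [ 0.57  -0.309  0.035]
```

View pics/wrist0.png

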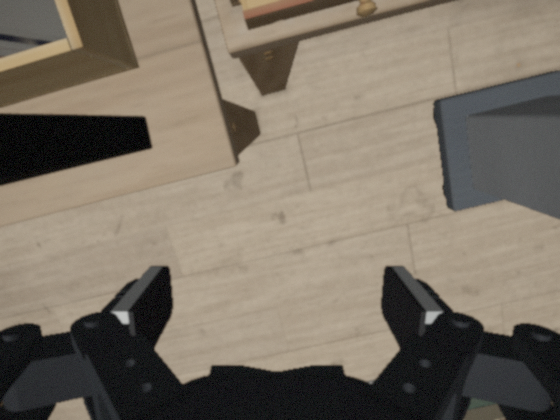

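The measurements agree. The hub is at about (0.489, -0.009) with the red end along +y, so the joint reads about 270° (9 clicks open). Press yaw is about 0 and the book's middle is about 0.19 m before the roller.

Plan: grip the hub from above and rotate in place. First I move over the hub.

```bash
python3 drive.py '[[[0, 0, 0], [0, 0, -0.035], 0.06], [[0, 0, 0], [0, 0, -0.035], 0.06], [[0, 0, 0], [0.025, 0.03, 0], 0.06], [[0, 0, 0], [0.025, 0.03, 0], 0.06], [[0, 0, 0], [0.025, 0.03, 0], 0.06]]'
python3 drive.py '[[[0, 0, 0], [0.025, 0.03, 0], 0.06], [[0, 0, 0], [0.025, 0.03, 0], 0.06], [[0, 0, 0], [0.025, 0.03, 0], 0.06], [[0, 0, 0], [0.025, 0.03, 0], 0.06], [[0, 0, 0], [0.025, 0.03, 0], 0.06]]'
python3 drive.py '[[[0, 0, 0], [0.025, 0.03, 0], 0.06], [[0, 0, 0], [0.025, 0.03, 0], 0.06], [[0, 0, 0], [0.025, 0.03, 0], 0.06], [[0, 0, 0], [0.025, 0.03, 0], 0.06], [[0, 0, 0], [0.025, 0.03, 0], 0.06]]'
python3 drive.py '[[[0, 0, 0], [0.025, 0.03, 0], 0.06], [[0, 0, 0], [0.025, 0.03, 0], 0.06], [[0, 0, 0], [0.025, 0.03, 0], 0.06], [[0, 0, 0], [0.025, 0.03, 0], 0.06], [[0, 0, 0.125], [0, 0, 0], 0.06]]'
python3 -c "
from h import *
s=manip.observe();print(s['joint_pos'],s['eef_pos'],s['orientation'])"
```

```text
time_s: 0.57
eef_pos: [0.2146, 0.5484, 0.3011]
orientation: [3.118, -0.382, -0.0]
force: [1.4, -0.7, -0.3]
finger_gap: 0.0598
gripper_force: 0.0
time_s: 0.98
eef_pos: [0.2998, 0.3715, 0.3012]
orientation: [-3.118, 0.383, 0.0]
force: [1.6, 0.1, -0.0]
finger_gap: 0.0603
gripper_force: 0.0
time_s: 1.4
eef_pos: [0.3845, 0.1958, 0.3015]
orientation: [-3.118, 0.383, -0.001]
force: [1.3, 0.4, -0.2]
finger_gap: 0.0596
gripper_force: 0.0
time_s: 1.82
eef_pos: [0.4537, 0.0519, 0.301]
orientation: [3.088, -0.57, -0.001]
force: [-0.4, -0.1, 0.9]
finger_gap: 0.0601
gripper_force: 0.0
[ 5.48101565e-01 -5.27001907e-02 -3.26625458e-01  8.91948726e-04
 -1.29807027e+00  6.57620130e-01] [0.45365458 0.05186108 0.30102032] [ 3.08805166e+00 -5.69645466e-01 -5.02373365e-04]
```

```bash
python3 drive.py '[[[0, 0, -0.125], [0, 0, 0], 0.06], [[0, 0, -0.125], [0, 0, 0], 0.06], [[0, 0, -0.125], [0, 0, 0], 0.06], [[0, 0, -0.125], [0, 0, 0], 0.06], [[0, 0, -0.125], [0, 0, 0], 0.06]]' >/dev/null
python3 drive.py '[[[0, 0, -0.125], [0, 0, 0], 0.06], [[0, 0, -0.125], [0, 0, 0], 0.06], [[0, 0, -0.125], [0, 0, 0], 0.06], [[0, 0, -0.125], [0, 0, 0], 0.06], [[0, 0, -0.125], [0, 0, 0], 0.06]]' >/dev/null
python3 drive.py '[[[0, 0, -0.125], [0, 0, 0], 0.06], [[0, 0, -0.125], [0, 0, 0], 0.06], [[0, 0, -0.125], [0, 0, 0], 0.06], [[0, 0, -0.125], [0, 0, 0], 0.06], [[0, 0, -0.125], [0, 0, 0], 0.06]]' >/dev/null
python3 drive.py '[[[0, 0, -0.061], [0, 0, 0], 0.06], [[0, 0, 0], [-0.03, 0.017, 0], 0.06], [[0, 0, 0], [-0.03, 0.017, 0], 0.06], [[0, 0, 0], [0, 0, 0], 0.06]]'
python3 - <<'E'
from h import *
s=manip.observe();print(s['joint_pos'].round(3),s['eef_pos'],s['orientation'])
cv2.imwrite("pics/w1.png",manip.read_camera("wrist"))
T=toolT(s)@manip.get_calibration("wrist")["T_tool_cam"];np.save("w1.npy",T)
print(proj(manip.get_calibration("wrist"),T,[.489,-.009,.186]))
E
```

```text
time_s: 3.4
eef_pos: [0.4875, -0.0061, 0.3008]
orientation: [2.228, 2.214, -0.002]
force: [-0.8, -0.5, 0.2]
finger_gap: 0.0597
gripper_force: 0.0
[ 3.930e-01  4.000e-03 -2.720e-01  1.000e-03 -1.296e+00  2.743e+00] [ 0.48745325 -0.00613375  0.30083479] [ 2.22812908  2.21422914 -0.00227591]
[278.53766679 211.26279387]
```

View pics/w1.png

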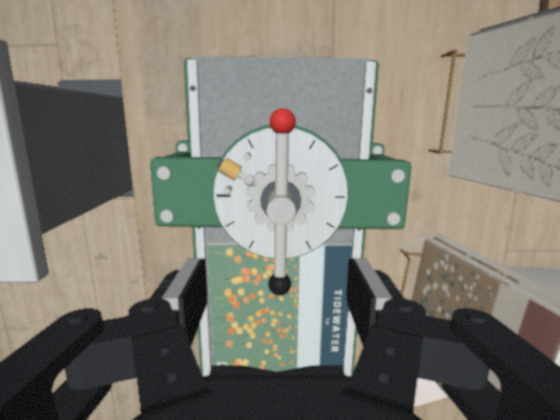

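The wrist view shows the hub top at (281,209), the red ball at (283,121) towards +y, the black ball at (279,284), and the wide stop tick at (223,195) on the -x side. That confirms 9 clicks open.

```bash
python3 - <<'E'
from h import *
c=manip.get_calibration("wrist");T=np.load("w1.npy");S=manip.get_calibration("scene")
w=lambda u,v,z:plane(ray(c,(u,v),T),z).round(4)
a=w(283,121,.174);b=w(279.3,284,.174);h=w(281,209,.186);print("red",a,"blk",b,"mid",(a+b)/2,"hub",h,np.linalg.norm(a-b))
p,e=tri([ray(c,(283,121),T),ray(S,(251.1,192.3),S["T"])]);print("red 2view",p.round(4),e)
print("heads",w(163,173,.128),w(397,178,.128),w(167,216,.128),w(391,220,.128))
print("guides",w(193,60,.033),w(371,60,.033), "bookedge",w(210,245,.035),w(348,245,.035))
E
```

```text
red [0.4927 0.0574 0.174 ] blk [ 0.4894 -0.0758  0.174 ] mid [ 0.49105 -0.0092   0.174  ] hub [ 0.4909 -0.0072  0.186 ] 0.1332408721076232
red 2view [0.4917 0.0585 0.1755] 0.0014223177563699192
heads [0.3845 0.0122 0.128 ] [0.5974 0.0063 0.128 ] [ 0.3846 -0.0283  0.128 ] [ 0.5951 -0.0336  0.128 ]
guides [0.3971 0.1219 0.033 ] [0.5915 0.1208 0.033 ] bookedge [ 0.4044 -0.0918  0.035 ] [ 0.5756 -0.0929  0.035 ]
```

```bash
python3 drive.py '[[[0, 0, 0.02], [-0.003, 0.003, 0.035], 0.06], [[0, 0, 0], [0, 0, 0.035], 0.06], [[0, 0, 0], [0, 0, 0.035], 0.06], [[0, 0, 0], [0, 0, 0.035], 0.06], [[0, 0, 0], [0, 0, 0], 0.06]]'
python3 drive.py '[[[0, 0, 0], [0, 0, 0], 0.01], [[0, 0, 0], [0, 0, 0], 0.01], [[0, 0, 0], [0, 0, 0], 0.01], [[0, 0, 0], [0, 0, 0], 0.01], [[0, 0, 0], [0, 0, 0], 0.01]]' 60
python3 drive.py '[[[0, 0, 0], [0, 0, 0], 0.01], [[0, 0, 0], [0, 0, 0], 0.01], [[0, 0, 0], [0, 0, 0], 0.01]]'
```

```text
time_s: 3.87
eef_pos: [0.4845, -0.0067, 0.1553]
orientation: [-2.246, -2.188, 0.014]
force: [-1.0, -0.9, -1.3]
finger_gap: 0.0602
gripper_force: 0.0
time_s: 4.28
eef_pos: [0.4908, -0.0055, 0.1639]
orientation: [2.246, 2.193, 0.007]
force: [-0.4, 0.5, 7.2]
finger_gap: 0.0211
gripper_force: 58.7
time_s: 4.53
eef_pos: [0.4908, -0.0055, 0.164]
orientation: [2.246, 2.193, 0.007]
force: [-0.4, 0.9, 6.9]
finger_gap: 0.0211
gripper_force: 58.6
```

```bash
python3 drive.py '[[[0, 0, 0], [0, 0, 0], 0.035], [[0, 0, 0], [0, 0, 0], 0.035], [[0, 0, 0], [-0.0035, 0, 0], 0.035], [[0, 0, 0], [0, 0, 0], 0.035], [[0, 0, 0], [0, 0, 0], 0.035]]'
python3 drive.py '[[[0, 0, 0], [0, 0, 0], 0.01], [[0, 0, 0], [0, 0, 0], 0.01], [[0, 0, 0], [0, 0, 0], 0.01], [[0, 0, 0], [0, 0, 0], 0.01], [[0, 0, 0], [0, 0, 0], 0.01]]' 60
python3 drive.py '[[[0, 0, 0.125], [0, 0, 0], 0.01], [[0, 0, 0.125], [0, 0, 0], 0.01], [[0, 0, 0.125], [0, 0, 0], 0.01], [[0, 0, 0.125], [0, 0, 0], 0.01], [[0, 0, 0], [0, 0, 0], 0.01]]'
python3 -c "
from h import *
s=manip.observe();print(s['joint_pos'],s['wrist_torque'])"
```

```text
time_s: 4.95
eef_pos: [0.4888, -0.0099, 0.1613]
orientation: [-2.249, -2.194, 0.0]
force: [-0.1, 0.7, 0.7]
finger_gap: 0.0348
gripper_force: 0.0
time_s: 5.37
eef_pos: [0.4905, -0.0097, 0.1618]
orientation: [2.247, 2.193, 0.003]
force: [6.1, -2.8, -1.6]
finger_gap: 0.0208
gripper_force: 58.8
time_s: 5.78
eef_pos: [0.49, -0.0095, 0.1618]
orientation: [2.725, 1.561, 0.003]
force: [3.6, -0.3, 2.1]
finger_gap: 0.0214
gripper_force: 59.1
[ 3.83228218e-01  1.12340264e-01 -4.87295341e-01  6.58346546e-04
 -9.69463741e-01  2.22761394e+00] [-0.18024522 -0.9651666  -0.29144309]
```

```bash
cat > red.py <<'E'
from h import *
def ang():
    out=[]
    for n in("scene","side"):
        c=manip.get_calibration(n);a=manip.read_camera(n).astype(int)
        m=((a[...,2]>a[...,1]*2)&(a[...,2]>a[...,0]*2)&(a[...,2]>60)).astype(np.uint8)
        k,l,st,ce=cv2.connectedComponentsWithStats(m);hub=np.array([.4907,-.009])
        for i in range(1,k):
            for z in(.174,.145):
                p=plane(ray(c,ce[i],c["T"]),z)[:2]-hub
                r=np.linalg.norm(p)
                if r<.09 and st[i,4]>2:out.append((n,z,int(st[i,4]),round(r,3),round(np.degrees(np.arctan2(p[1],p[0])),1)))
    s=manip.observe();y=2*np.degrees(np.arctan2(s["orientation"][1],s["orientation"][0]))
    print(*out,sep="\n");print("toolyaw",round(y,1),"q6",s["joint_pos"][5].round(2),"torque",s["wrist_torque"].round(2))
ang()
E
python3 red.py
```

```text
('scene', 0.174, 5, np.float64(0.068), np.float64(65.1))
('side', 0.174, 14, np.float64(0.072), np.float64(63.3))
toolyaw 60.2 q6 2.24 torque [-0.35 -1.3  -0.27]
```

```bash
for i in 1; do
python3 drive.py '[[[0, 0, 0.125], [0, 0, 0], 0.01], [[0, 0, 0.125], [0, 0, 0], 0.01], [[0, 0, 0.125], [0, 0, 0], 0.01], [[0, 0, 0.125], [0, 0, 0], 0.01], [[0, 0, 0.125], [0, 0, 0], 0.01]]'
python3 drive.py '[[[0, 0, 0.125], [0, 0, 0], 0.01], [[0, 0, 0.125], [0, 0, 0], 0.01], [[0, 0, 0.125], [0, 0, 0], 0.01], [[0, 0, 0.125], [0, 0, 0], 0.01], [[0, 0, 0.125], [0, 0, 0], 0.01]]'
done; python3 red.py
```

```text
time_s: 6.3
eef_pos: [0.4894, -0.0091, 0.1618]
orientation: [-3.072, -0.655, -0.002]
force: [-0.4, 3.5, 4.3]
finger_gap: 0.0211
gripper_force: 59.4
time_s: 6.72
eef_pos: [0.4894, -0.0083, 0.1617]
orientation: [-3.123, 0.321, -0.002]
force: [-1.3, 7.5, 5.0]
finger_gap: 0.0216
gripper_force: 59.6
('scene', 0.174, 15, np.float64(0.065), np.float64(-12.2))
('scene', 0.174, 7, np.float64(0.035), np.float64(-79.5))
('scene', 0.145, 7, np.float64(0.037), np.float64(-20.3))
('side', 0.174, 19, np.float64(0.065), np.float64(-11.7))
toolyaw 348.3 q6 0.98 torque [2.62 0.46 0.08]
```

```bash

python3 drive.py '[[[0, 0, 0.125], [0, 0, 0], 0.01], [[0, 0, 0.125], [0, 0, 0], 0.01], [[0, 0, 0.125], [0, 0, 0], 0.01], [[0, 0, 0.125], [0, 0, 0], 0.01], [[0, 0, 0.125], [0, 0, 0], 0.01]]'
python3 drive.py '[[[0, 0, 0.125], [0, 0, 0], 0.01], [[0, 0, 0.125], [0, 0, 0], 0.01], [[0, 0, 0.125], [0, 0, 0], 0.01], [[0, 0, 0.125], [0, 0, 0], 0.01], [[0, 0, 0.125], [0, 0, 0], 0.01]]'
python3 drive.py '[[[0, 0, 0.125], [0, 0, 0], 0.01], [[0, 0, 0.125], [0, 0, 0], 0.01], [[0, 0, 0.125], [0, 0, 0], 0.01], [[0, 0, 0.125], [0, 0, 0], 0.01], [[0, 0, 0.125], [0, 0, 0], 0.01]]'
python3 drive.py '[[[0, 0, 0.125], [0, 0, 0], 0.01], [[0, 0, 0.125], [0, 0, 0], 0.01], [[0, 0, 0.125], [0, 0, 0], 0.01], [[0, 0, 0.125], [0, 0, 0], 0.01], [[0, 0, 0.125], [0, 0, 0], 0.01]]'
 python3 red.py
```

```text
time_s: 7.23
eef_pos: [0.4898, -0.0076, 0.1618]
orientation: [-2.872, 1.265, -0.001]
force: [-1.3, 10.9, 4.6]
finger_gap: 0.0213
gripper_force: 59.5
time_s: 7.65
eef_pos: [0.4905, -0.0072, 0.1618]
orientation: [-2.343, 2.085, -0.0]
force: [2.2, 11.6, 0.9]
finger_gap: 0.0212
gripper_force: 59.1
time_s: 8.07
eef_pos: [0.4913, -0.0073, 0.1618]
orientation: [-1.588, 2.704, 0.001]
force: [6.7, 8.1, -3.4]
finger_gap: 0.0211
gripper_force: 58.8
time_s: 8.48
eef_pos: [0.4918, -0.008, 0.1618]
orientation: [-0.68, 3.061, 0.002]
force: [10.8, 3.3, -5.6]
finger_gap: 0.0208
gripper_force: 58.8
('scene', 0.174, 27, np.float64(0.07), np.float64(-153.6))
('scene', 0.145, 27, np.float64(0.037), np.float64(-165.7))
('side', 0.174, 24, np.float64(0.067), np.float64(-157.1))
('side', 0.145, 24, np.float64(0.042), np.float64(165.9))
('side', 0.174, 5, np.float64(0.085), np.float64(-136.1))
('side', 0.145, 5, np.float64(0.047), np.float64(-149.7))
toolyaw 205.1 q6 -1.52 torque [ 1.56 -3.42  0.16]
```

```bash

python3 drive.py '[[[0, 0, 0.125], [0, 0, 0], 0.01], [[0, 0, 0.125], [0, 0, 0], 0.01], [[0, 0, 0.125], [0, 0, 0], 0.01], [[0, 0, 0.1], [0, 0, 0], 0.01], [[0, 0, 0], [0, 0, 0], 0.01]]'
python3 red.py
python3 drive.py '[[[0, 0, 0.06], [0, 0, 0], 0.01], [[0, 0, 0.06], [0, 0, 0], 0.01], [[0, 0, 0], [0, 0, 0], 0.01]]'
python3 red.py
```

```text
time_s: 9.0
eef_pos: [0.4919, -0.0085, 0.1619]
orientation: [0.059, 3.136, 0.002]
force: [11.4, 2.4, -5.1]
finger_gap: 0.0209
gripper_force: 58.9
('scene', 0.174, 27, np.float64(0.068), np.float64(178.4))
('scene', 0.145, 27, np.float64(0.049), np.float64(149.5))
('scene', 0.174, 11, np.float64(0.079), np.float64(-161.1))
('scene', 0.145, 11, np.float64(0.049), np.float64(-175.9))
('side', 0.174, 27, np.float64(0.068), np.float64(178.7))
('side', 0.145, 27, np.float64(0.061), np.float64(140.6))
toolyaw 178.2 q6 -1.99 torque [ 0.33 -3.83  0.07]
time_s: 9.35
eef_pos: [0.4906, -0.0085, 0.1617]
orientation: [0.243, 3.129, 0.003]
force: [5.7, 3.7, -0.7]
finger_gap: 0.0212
gripper_force: 59.7
('scene', 0.174, 26, np.float64(0.068), np.float64(178.0))
('scene', 0.145, 26, np.float64(0.048), np.float64(148.9))
('scene', 0.174, 10, np.float64(0.078), np.float64(-161.0))
('scene', 0.145, 10, np.float64(0.048), np.float64(-175.7))
('side', 0.174, 27, np.float64(0.068), np.float64(178.7))
('side', 0.145, 27, np.float64(0.061), np.float64(140.6))
toolyaw 171.3 q6 -2.11 torque [ 1.35 -1.67  0.  ]
```

The bar stayed at 178.5° while the tool slipped 7° further, so it is at the stop. Turning back 120°.

```bash

python3 drive.py '[[[0, 0, -0.125], [0, 0, 0], 0.01], [[0, 0, -0.125], [0, 0, 0], 0.01], [[0, 0, -0.125], [0, 0, 0], 0.01], [[0, 0, -0.125], [0, 0, 0], 0.01], [[0, 0, -0.125], [0, 0, 0], 0.01]]'
python3 drive.py '[[[0, 0, -0.125], [0, 0, 0], 0.01], [[0, 0, -0.125], [0, 0, 0], 0.01], [[0, 0, -0.125], [0, 0, 0], 0.01], [[0, 0, -0.125], [0, 0, 0], 0.01], [[0, 0, -0.125], [0, 0, 0], 0.01]]'
python3 drive.py '[[[0, 0, -0.125], [0, 0, 0], 0.01], [[0, 0, -0.125], [0, 0, 0], 0.01], [[0, 0, -0.125], [0, 0, 0], 0.01], [[0, 0, -0.125], [0, 0, 0], 0.01], [[0, 0, -0.125], [0, 0, 0], 0.01]]'
python3 drive.py '[[[0, 0, -0.125], [0, 0, 0], 0.01], [[0, 0, -0.094], [0, 0, 0], 0.01], [[0, 0, 0], [0, 0, 0], 0.01]]'
python3 red.py
```

```text
time_s: 9.87
eef_pos: [0.4906, -0.0085, 0.1618]
orientation: [-0.744, 3.048, 0.001]
force: [5.3, 4.1, -0.8]
finger_gap: 0.0211
gripper_force: 59.6
time_s: 10.28
eef_pos: [0.4907, -0.0085, 0.1618]
orientation: [-1.645, 2.672, -0.001]
force: [5.2, 3.3, -0.2]
finger_gap: 0.0208
gripper_force: 59.6
time_s: 10.7
eef_pos: [0.4906, -0.0085, 0.1618]
orientation: [-2.388, 2.037, -0.002]
force: [6.3, 3.7, -0.6]
finger_gap: 0.0215
gripper_force: 59.7
time_s: 10.95
eef_pos: [0.4907, -0.0085, 0.1618]
orientation: [-2.596, 1.764, -0.003]
force: [5.8, 5.1, -0.5]
finger_gap: 0.0212
gripper_force: 59.7
('scene', 0.174, 27, np.float64(0.066), np.float64(-62.8))
('scene', 0.145, 27, np.float64(0.07), np.float64(-32.4))
('scene', 0.174, 7, np.float64(0.065), np.float64(-103.2))
('scene', 0.145, 7, np.float64(0.044), np.float64(-73.1))
('side', 0.174, 24, np.float64(0.064), np.float64(-61.1))
('side', 0.145, 24, np.float64(0.059), np.float64(-20.6))
toolyaw 291.3 q6 -0.01 torque [ 1.15 -1.82  0.07]
```

The red end is at -62°, which is exactly 4 clicks. I release, rise, swing behind the book and look.

```bash

python3 drive.py '[[[0, 0, 0], [0, 0, 0], 0.06], [[0, 0, 0], [0, 0, 0], 0.06], [[0, 0, 0], [0, 0, 0], 0.06], [[0, 0, 0], [0, 0, -0.035], 0.06], [[0, 0, 0], [0, 0, -0.035], 0.06]]' >/dev/null
python3 drive.py '[[[0, 0, 0], [0, 0, -0.035], 0.06], [[0, 0, 0], [0, 0, -0.035], 0.06], [[0, 0, 0.125], [0, 0, 0], 0.05], [[0, 0, 0.125], [0, 0, 0], 0.05], [[0, 0, 0.125], [0, 0, 0], 0.05]]'
python3 red.py
python3 drive.py '[[[0, 0, 0.025], [0.035, 0, 0], 0.05], [[0, 0, 0], [0.035, 0, 0], 0.05], [[0, 0, 0], [0.035, 0, 0], 0.05], [[0, 0, 0], [0.035, 0, 0], 0.05], [[0, 0, 0], [0.035, 0, 0], 0.05]]' >/dev/null
python3 drive.py '[[[0, 0, 0], [0.035, 0, 0], 0.05], [[0, 0, 0], [0.035, 0, 0], 0.05], [[0, 0, 0], [0.035, 0, 0], 0.05], [[0, 0, 0], [0.035, 0, 0], 0.05], [[0, 0, 0], [0, 0, 0], 0.05]]'
python3 - <<'E'
from h import *
s=manip.observe();print(s['joint_pos'].round(3),s['eef_pos'],s['orientation'])
cv2.imwrite("pics/w2.png",manip.read_camera("wrist"))
np.save("w2.npy",toolT(s)@manip.get_calibration("wrist")["T_tool_cam"])
E
```

```text
time_s: 11.88
eef_pos: [0.4886, -0.0097, 0.3018]
orientation: [-2.206, 2.236, 0.0]
force: [0.7, 0.1, 0.4]
finger_gap: 0.0502
gripper_force: 0.0
('scene', 0.174, 27, np.float64(0.066), np.float64(-62.8))
('scene', 0.145, 27, np.float64(0.07), np.float64(-32.4))
('scene', 0.174, 7, np.float64(0.065), np.float64(-103.2))
('scene', 0.145, 7, np.float64(0.044), np.float64(-73.1))
('side', 0.174, 24, np.float64(0.064), np.float64(-60.9))
('side', 0.145, 24, np.float64(0.059), np.float64(-20.6))
toolyaw -90.6 q6 -0.39 torque [-0.04 -0.02 -0.02]
time_s: 12.82
eef_pos: [0.478, -0.329, 0.3]
orientation: [2.184, -2.255, -0.003]
force: [0.6, 0.7, -1.2]
finger_gap: 0.05
gripper_force: 0.0
[-2.650e-01  1.680e-01 -9.200e-02  1.000e-03 -1.314e+00  2.330e-01] [ 0.47803228 -0.3290193   0.2999681 ] [ 2.18448784 -2.25469561 -0.00277935]
```

View pics/w2.png

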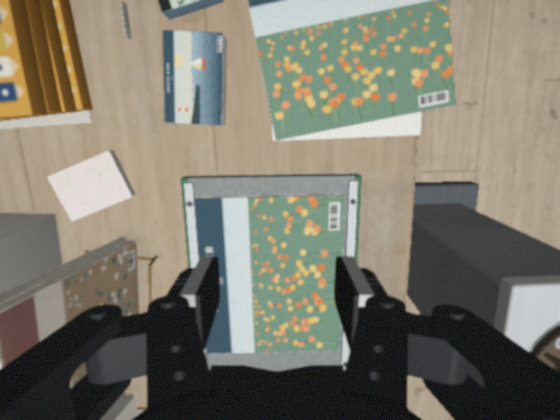

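The wrist view has up as -y. The book's near edge runs from (194,198) to (344,195), the bed end is at row about 177, and the book's far edge is at row about 352. The guides sit at columns 188 and 353.

```bash
python3 - <<'E'
from h import *
c=manip.get_calibration("wrist");T=np.load("w2.npy")
w=lambda u,v,z:plane(ray(c,(u,v),T),z).round(4)
for n,u,v,z in [("nearfarx",195,198,.035),("nearnearx",344,195,.035),("far",230,352,.035),("far2",338,352,.035),("bedend",186,178,.025),("bedend2",357,177,.025),("pile",421,134,.009),("pile2",275,139,.019)]:print(n,w(u,v,z))
E
```

```text
nearfarx [ 0.5757 -0.3073  0.035 ]
nearnearx [ 0.3981 -0.3052  0.035 ]
far [ 0.5484 -0.0925  0.035 ]
far2 [ 0.4019 -0.0876  0.035 ]
bedend [ 0.5868 -0.3301  0.025 ]
bedend2 [ 0.3809 -0.3247  0.025 ]
pile [ 0.3004 -0.3724  0.009 ]
pile2 [ 0.4781 -0.3722  0.019 ]
```

```bash

python3 drive.py '[[[0, 0, 0], [-0.002, -0.006, 0.035], 0.05], [[0, 0, 0], [0, 0, 0.035], 0.05], [[0, 0, 0], [0, 0, 0.035], 0.05], [[0, 0, 0], [0, 0, 0.035], 0.05], [[0, 0, 0], [0, 0, 0.035], 0.05]]' >/dev/null
python3 drive.py '[[[0, 0, 0], [0, 0, 0.035], 0.05], [[0, 0, 0], [0, 0, 0.035], 0.05], [[0, 0, 0], [0, 0, 0], 0.05], [[0, -0.12, 0], [0, 0, 0], 0.05], [[0, 0, 0], [0, 0, 0], 0.05]]'
python3 drive.py '[[[0, 0, 0], [0.001, 0, 0.01], 0.05], [[0, 0, 0], [0, 0, 0.005], 0.05], [[0, 0, 0], [0, 0, 0.003], 0.05], [[0, 0, 0], [0, 0, 0], 0.05]]'
```

```text
time_s: 13.7
eef_pos: [0.4861, -0.3223, 0.057]
orientation: [-2.123, 2.183, 0.135]
force: [3.3, -1.6, 1.1]
finger_gap: 0.0499
gripper_force: 0.0
time_s: 14.03
eef_pos: [0.4847, -0.3207, 0.0381]
orientation: [-2.124, 2.194, 0.128]
force: [0.3, 0.8, -0.3]
finger_gap: 0.0499
gripper_force: 0.0
```

```bash

python3 drive.py '[[[0, 0, 0], [0.003, 0, 0.006], 0.05], [[0, 0, 0], [0, 0, 0.004], 0.05], [[0, 0, 0], [0, 0, 0], 0.05]]'
python3 drive.py '[[[0, 0, 0], [0, 0, 0.003], 0.05], [[0, 0, 0], [0, 0, 0], 0.05], [[0, 0, 0], [0, 0, 0], 0.05]]'
python3 drive.py '[[[0, 0, 0], [0, 0, 0.002], 0.05], [[0, 0, 0], [0, 0, 0], 0.05], [[0, 0, 0], [0, 0, 0], 0.05]]'
```

```text
time_s: 14.28
eef_pos: [0.4847, -0.3228, 0.0272]
orientation: [-2.122, 2.195, 0.129]
force: [-0.6, 0.1, -0.0]
finger_gap: 0.0498
gripper_force: 0.0
time_s: 14.53
eef_pos: [0.4851, -0.3229, 0.0249]
orientation: [-2.122, 2.195, 0.128]
force: [0.6, -0.1, -0.5]
finger_gap: 0.0498
gripper_force: 0.0
time_s: 14.78
eef_pos: [0.4851, -0.3227, 0.023]
orientation: [-2.122, 2.195, 0.128]
force: [0.1, 1.1, 0.3]
finger_gap: 0.05
gripper_force: 0.0
```

```bash

python3 drive.py '[[[0, 0, 0], [0, 0, 0.002], 0.05], [[0, 0, 0], [0, 0, 0], 0.05], [[0, 0, 0], [0, 0, 0], 0.05]]'|sed -n 2,4p
python3 drive.py '[[[0, 0, 0], [0, 0, 0.002], 0.05], [[0, 0, 0], [0, 0, 0], 0.05], [[0, 0, 0], [0, 0, 0], 0.05]]'|sed -n 2,4p
```

```text
eef_pos: [0.4854, -0.3228, 0.0224]
orientation: [-2.122, 2.194, 0.126]
force: [-3.7, 1.8, 10.1]
eef_pos: [0.4855, -0.3228, 0.0221]
orientation: [-2.123, 2.194, 0.125]
force: [-6.9, 3.7, 25.6]
```

```bash

python3 drive.py '[[[0, 0, 0], [0, 0, -0.005], 0.05], [[0, 0, 0], [0, 0, 0], 0.05], [[0, 0, 0], [-0.01, 0, 0.0012], 0.05], [[0, 0, 0], [-0.01, 0, 0.0012], 0.05], [[0, 0, 0], [0, 0, 0], 0.05]]'|sed -n 2,4p
python3 drive.py '[[[0, 0, 0], [-0.015, 0, 0.0018], 0.05], [[0, 0, 0], [-0.015, 0, 0.0018], 0.05], [[0, 0, 0], [-0.015, 0, 0.0018], 0.05], [[0, 0, 0], [0, 0, 0], 0.05]]'
python3 -c "
from h import *
s=manip.observe();print(R.from_rotvec(s['orientation']).as_matrix().round(3))"
```

```text
eef_pos: [0.4856, -0.3009, 0.0237]
orientation: [-2.122, 2.194, 0.129]
force: [0.2, -0.4, -0.1]
time_s: 16.03
eef_pos: [0.4869, -0.255, 0.0237]
orientation: [-2.123, 2.194, 0.13]
force: [-0.2, -0.2, 0.5]
finger_gap: 0.0498
gripper_force: 0.0
[[-0.033 -0.999  0.003]
 [-0.992  0.033  0.121]
 [-0.121  0.001 -0.993]]
```

```bash
cat > edge.py <<'E'
from h import *
# colour profile along feed on bed/book, near-robot strip, both fixed cameras
import sys
for n in("scene","side"):
    c=manip.get_calibration(n);a=cv2.GaussianBlur(manip.read_camera(n),(3,3),0)
    for x0 in (.43,.545):
        out=[]
        for y in np.arange(float(sys.argv[1]),float(sys.argv[2]),.006):
            u,v=proj(c,c["T"],[x0+.025*y,y,.035]).round().astype(int);out.append((round(y,3),*map(int,a[v,u])))
        print(n,x0,out)
E
python3 edge.py -.31 -.2
```

```text
scene 0.43 [(np.float64(-0.31), 112, 114, 110), (np.float64(-0.304), 113, 114, 111), (np.float64(-0.298), 113, 114, 110), (np.float64(-0.292), 112, 113, 109), (np.float64(-0.286), 114, 115, 111), (np.float64(-0.28), 114, 115, 110), (np.float64(-0.274), 110, 111, 107), (np.float64(-0.268), 111, 112, 108), (np.float64(-0.262), 112, 114, 110), (np.float64(-0.256), 111, 112, 108), (np.float64(-0.25), 109, 110, 106), (np.float64(-0.244), 109, 114, 105), (np.float64(-0.238), 95, 118, 102), (np.float64(-0.232), 81, 109, 95), (np.float64(-0.226), 97, 119, 91), (np.float64(-0.22), 97, 119, 89), (np.float64(-0.214), 98, 118, 88), (np.float64(-0.208), 91, 116, 92), (np.float64(-0.202), 81, 116, 119)]
scene 0.545 [(np.float64(-0.31), 114, 115, 111), (np.float64(-0.304), 114, 115, 112), (np.float64(-0.298), 113, 115, 110), (np.float64(-0.292), 115, 116, 112), (np.float64(-0.286), 114, 116, 112), (np.float64(-0.28), 113, 115, 111), (np.float64(-0.274), 113, 115, 111), (np.float64(-0.268), 117, 118, 115), (np.float64(-0.262), 108, 109, 105), (np.float64(-0.256), 60, 59, 57), (np.float64(-0.25), 40,
[... 965 characters left out ...]
, 84, 126, 146)]
side 0.545 [(np.float64(-0.31), 121, 124, 123), (np.float64(-0.304), 120, 123, 121), (np.float64(-0.298), 120, 124, 122), (np.float64(-0.292), 120, 124, 122), (np.float64(-0.286), 121, 124, 122), (np.float64(-0.28), 120, 124, 122), (np.float64(-0.274), 121, 124, 123), (np.float64(-0.268), 122, 125, 124), (np.float64(-0.262), 122, 125, 124), (np.float64(-0.256), 117, 121, 120), (np.float64(-0.25), 90, 93, 93), (np.float64(-0.244), 52, 52, 52), (np.float64(-0.238), 25, 24, 24), (np.float64(-0.232), 24, 23, 23), (np.float64(-0.226), 40, 39, 38), (np.float64(-0.22), 31, 30, 29), (np.float64(-0.214), 17, 16, 15), (np.float64(-0.208), 19, 18, 17), (np.float64(-0.202), 28, 25, 25)]
```

```bash

for k in 1; do
python3 drive.py '[[[0, 0, 0], [-0.008, 0, 0.001], 0.05], [[0, 0, 0], [-0.008, 0, 0.001], 0.05], [[0, 0, 0], [-0.008, 0, 0.001], 0.05], [[0, 0, 0], [-0.008, 0, 0.001], 0.05], [[0, 0, 0], [-0.008, 0, 0.001], 0.05]]'|sed -n 1,4p
python3 drive.py '[[[0, 0, 0], [-0.008, 0, 0.001], 0.05], [[0, 0, 0], [-0.008, 0, 0.001], 0.05], [[0, 0, 0], [-0.008, 0, 0.001], 0.05], [[0, 0, 0], [-0.008, 0, 0.001], 0.05], [[0, 0, 0], [0, 0, 0], 0.05]]'|sed -n 1,4p
done; python3 edge.py -.2 -.13
```

```text
time_s: 16.55
eef_pos: [0.4885, -0.2171, 0.0239]
orientation: [-2.122, 2.196, 0.127]
force: [-1.0, -5.1, -0.8]
time_s: 16.97
eef_pos: [0.4894, -0.1839, 0.0238]
orientation: [-2.122, 2.195, 0.128]
force: [-0.7, -0.3, 0.3]
scene 0.43 [(np.float64(-0.2), 110, 112, 108), (np.float64(-0.194), 111, 113, 109), (np.float64(-0.188), 111, 113, 109), (np.float64(-0.182), 111, 112, 109), (np.float64(-0.176), 106, 112, 106), (np.float64(-0.17), 89, 113, 96), (np.float64(-0.164), 86, 112, 86), (np.float64(-0.158), 95, 117, 89), (np.float64(-0.152), 96, 117, 88), (np.float64(-0.146), 95, 117, 87), (np.float64(-0.14), 88, 115, 98), (np.float64(-0.134), 75, 114, 144)]
scene 0.545 [(np.float64(-0.2), 112, 114, 110), (np.float64(-0.194), 113, 115, 111), (np.float64(-0.188), 90, 90, 87), (np.float64(-0.182), 53, 51, 49), (np.float64(-0.176), 24, 23, 22), (np.float64(-0.17), 21, 20, 19), (np.float64(-0.164), 28, 27, 26), (np.float64(-0.158), 21, 20, 19), (np.float64(-0.152), 17, 17, 15), (np.float64(-0.146), 25, 24, 22), (np.float64(-0.14), 45, 43, 41), (np.float64(-0.134), 41, 38, 37)]
side 0.43 [(np.fl
[... 151 characters left out ...]
(-0.176), 104, 118, 114), (np.float64(-0.17), 89, 116, 100), (np.float64(-0.164), 86, 118, 95), (np.float64(-0.158), 92, 122, 93), (np.float64(-0.152), 98, 125, 93), (np.float64(-0.146), 100, 125, 94), (np.float64(-0.14), 87, 122, 126), (np.float64(-0.134), 81, 124, 146)]
side 0.545 [(np.float64(-0.2), 115, 118, 117), (np.float64(-0.194), 114, 117, 116), (np.float64(-0.188), 115, 118, 117), (np.float64(-0.182), 108, 112, 112), (np.float64(-0.176), 58, 60, 61), (np.float64(-0.17), 34, 34, 33), (np.float64(-0.164), 18, 18, 17), (np.float64(-0.158), 36, 35, 34), (np.float64(-0.152), 65, 64, 61), (np.float64(-0.146), 53, 52, 49), (np.float64(-0.14), 22, 22, 20), (np.float64(-0.134), 15, 14, 14)]
```

```bash

python3 drive.py '[[[0, 0, 0], [-0.008, 0, 0.001], 0.05], [[0, 0, 0], [-0.008, 0, 0.001], 0.05], [[0, 0, 0], [-0.008, 0, 0.001], 0.05], [[0, 0, 0], [-0.008, 0, 0.001], 0.05], [[0, 0, 0], [0, 0, 0], 0.05]]'|sed -n 1,4p
python3 drive.py '[[[0, 0, 0], [-0.008, 0, 0.001], 0.05], [[0, 0, 0], [-0.008, 0, 0.001], 0.05], [[0, 0, 0], [-0.004, 0, 0], 0.05], [[0, 0, 0], [0, 0, 0], 0.05], [[0, 0, 0], [0, 0, 0], 0.05]]'|sed -n 1,4p
python3 red.py
```

```text
time_s: 17.48
eef_pos: [0.4907, -0.1522, 0.0236]
orientation: [-2.122, 2.195, 0.128]
force: [-0.3, -0.5, 0.1]
time_s: 17.9
eef_pos: [0.4918, -0.1324, 0.024]
orientation: [-2.121, 2.195, 0.128]
force: [-1.1, -0.1, -0.7]
('scene', 0.174, 27, np.float64(0.066), np.float64(-62.8))
('scene', 0.145, 27, np.float64(0.07), np.float64(-32.4))
('scene', 0.174, 7, np.float64(0.065), np.float64(-103.2))
('scene', 0.145, 7, np.float64(0.044), np.float64(-73.1))
toolyaw 268.0 q6 0.08 torque [-0.43  0.02  0.03]
```

```bash

python3 drive.py '[[[0, 0, 0], [0.02, 0, -0.003], 0.05], [[0, 0, 0], [0.01, 0, -0.035], 0.05], [[0, 0, 0], [0.02, 0, -0.035], 0.05], [[0, 0, 0], [0.02, 0, -0.035], 0.05], [[0, 0, 0], [0.02, 0, -0.035], 0.05]]' >/dev/null
python3 drive.py '[[[0, 0.12, 0], [0.02, 0, -0.035], 0.05], [[0, 0, 0], [0.03, 0, -0.035], 0.05], [[0, 0, 0], [0.03, 0, -0.03], 0.05], [[0, 0, 0], [0, 0, 0], 0.05], [[0, 0, 0], [0, 0, 0], 0.05]]'
python3 - <<'E'
from h import *
s=manip.observe()
a=manip.read_camera("wrist");cv2.imwrite("pics/w3.png",a)
np.save("w3.npy",toolT(s)@manip.get_calibration("wrist")["T_tool_cam"])
b=manip.read_camera("scene");cv2.imwrite("pics/s3.png",b)
o=np.zeros((600,800,3),np.uint8);o[:420,:560]=a
cv2.imwrite("pics/w3v.png",a)
cv2.imwrite("pics/s3v.png",cv2.resize(b[170:320,205:405],(800,600),interpolation=cv2.INTER_CUBIC))
E
```

```text
time_s: 18.83
eef_pos: [0.4861, -0.321, 0.2506]
orientation: [-2.179, 2.259, -0.005]
force: [0.4, 0.1, -1.5]
finger_gap: 0.0502
gripper_force: 0.0
```

View pics/w3v.png

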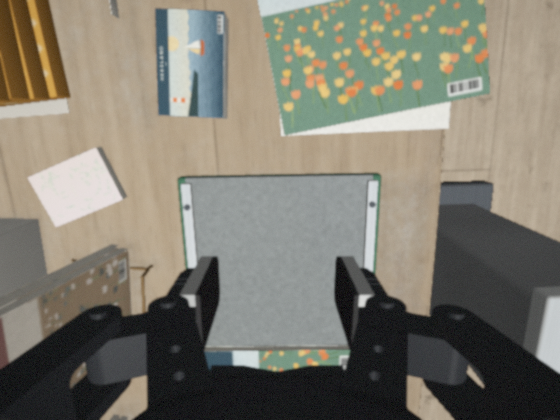

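View pics/s3v.png

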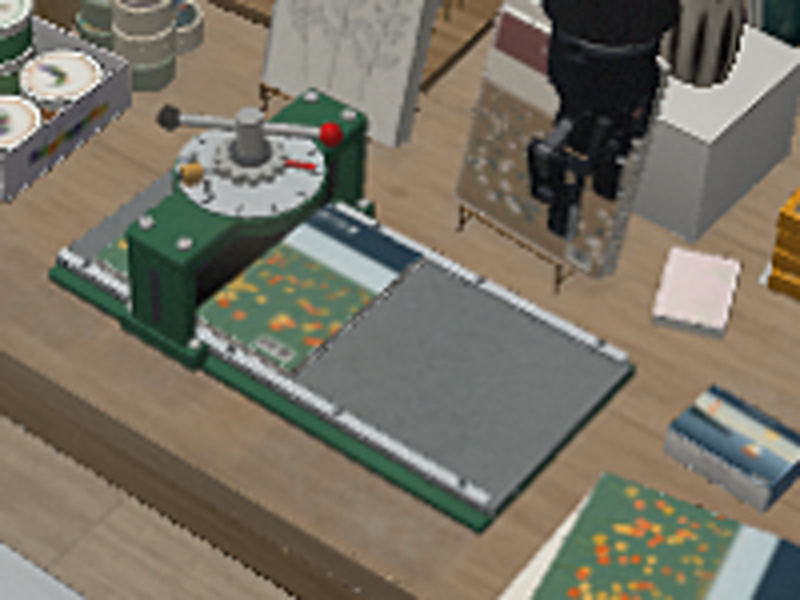

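The wrist view has the book's near edge at row about 349 and the bed end at row 176. The scene crop has the near-edge corners at (424,263) and (298,372), with the far end emerging beyond the press at about (108,240).

```bash
python3 - <<'E'
from h import *
c=manip.get_calibration("wrist");T=np.load("w3.npy");S=manip.get_calibration("scene")
w=lambda u,v,z:plane(ray(c,(u,v),T),z).round(4)
r1=lambda x,y,z:plane(ray(S,(x/4+205-.375,y/4+170-.375),S["T"]),z).round(4)
a=cv2.imread("pics/w3.png")
for col in(240,300,330):print(col,[tuple(map(int,a[r,col])) for r in range(343,354)])
for col in(240,300):print("bed",col,[int(a[r,col,1]) for r in range(170,184)])
for u in(220,280,340):print(w(u,349.5,.035),w(u,347,.025),w(u,177,.025))
print("scene near",r1(424,263,.035),r1(298,372,.035),"bed end",r1(632,365,.025),r1(489,514,.025),"heads",r1(148,222,.128),r1(184,243,.128),r1(313,96,.128),r1(347,116,.128))
print("far edge",r1(106,240,.035),"bed far end",r1(62,257,.033))
E
```

```text
240 [(151, 152, 147), (153, 155, 149), (153, 156, 152), (152, 156, 155), (132, 138, 137), (110, 115, 118), (114, 119, 120), (156, 158, 154), (199, 200, 192), (215, 216, 206), (218, 218, 207)]
300 [(152, 153, 149), (153, 156, 151), (145, 151, 148), (125, 132, 131), (109, 116, 117), (101, 110, 113), (120, 138, 145), (133, 170, 182), (136, 188, 207), (132, 193, 218), (132, 195, 222)]
330 [(150, 151, 147), (148, 150, 147), (147, 150, 149), (130, 135, 136), (108, 114, 114), (100, 108, 107), (108, 121, 108), (125, 142, 115), (133, 152, 122), (130, 154, 122), (120, 147, 117)]
bed 240 [165, 162, 162, 160, 142, 108, 94, 123, 149, 156, 158, 157, 156, 156]
bed 300 [165, 164, 162, 144, 107, 97, 121, 147, 154, 155, 155, 157, 157, 156]
[ 0.5618 -0.1251  0.035 ] [ 0.5637 -0.1213  0.025 ] [ 0.5471 -0.3299  0.025 ]
[ 0.4904 -0.1229  0.035 ] [ 0.4905 -0.1191  0.025 ] [ 0.4834 -0.3276  0.025 ]
[ 0.4191 -0.1204  0.035 ] [ 0.4173 -0.1165  0.025 ] [ 0.4199 -0.3254  0.025 ]
scene near [ 0.5698 -0.1317  0.035 ] [ 0.4023 -0.1266  0.035 ] bed end [ 0.5834 -0.3304  0.025 ] [ 0.38   -0.3267  0.025 ] heads [0.3879 0.0141 0.128 ] [ 0.3866 -0.0244  0.128 ] [0.5982 0.0097 0.128 ] [ 0.5943 -0.0295  0.128 ]
far edge [0.4254 0.0986 0.035 ] bed far end [0.3877 0.1152 0.033 ]
```

Estimates of the roller and book middle differ by several mm. I'll take one overhead look with both book ends in the same picture.

```bash

python3 drive.py '[[[0, 0, 0], [0, 0, -0.035], 0.05], [[0, 0, 0], [0, 0, -0.035], 0.05], [[0, 0, 0], [0, 0, -0.03], 0.05], [[0, 0, 0], [-0.038, 0, 0], 0.05], [[0, 0, 0], [-0.038, 0, 0], 0.05]]' >/dev/null
python3 drive.py '[[[0, 0, 0], [-0.038, 0, 0], 0.05], [[0, 0, 0], [-0.038, 0, 0], 0.05], [[0, 0, 0], [-0.038, 0, 0], 0.05], [[0, 0, 0], [-0.038, 0, 0], 0.05], [[0, 0, 0], [-0.038, 0, 0], 0.05]]' >/dev/null
python3 drive.py '[[[0, 0, 0], [-0.038, 0, 0], 0.05], [[0, 0, 0], [-0.038, 0, 0], 0.05], [[0, 0, 0], [-0.03, 0, 0], 0.05], [[0, 0, 0], [0, 0, 0], 0.05], [[0, 0, 0], [0, 0, 0], 0.05]]'
python3 - <<'E'
from h import *
s=manip.observe()
a=manip.read_camera("wrist");cv2.imwrite("pics/w4.png",a)
np.save("w4.npy",toolT(s)@manip.get_calibration("wrist")["T_tool_cam"])
cv2.imwrite("pics/w4v.png",cv2.resize(a[0:285,90:470],(800,600),interpolation=cv2.INTER_CUBIC))
E
```

```text
time_s: 20.18
eef_pos: [0.4973, 0.0543, 0.3473]
orientation: [2.186, -2.253, -0.002]
force: [1.0, -0.3, -0.2]
finger_gap: 0.0501
gripper_force: 0.0
```

View pics/w4v.png

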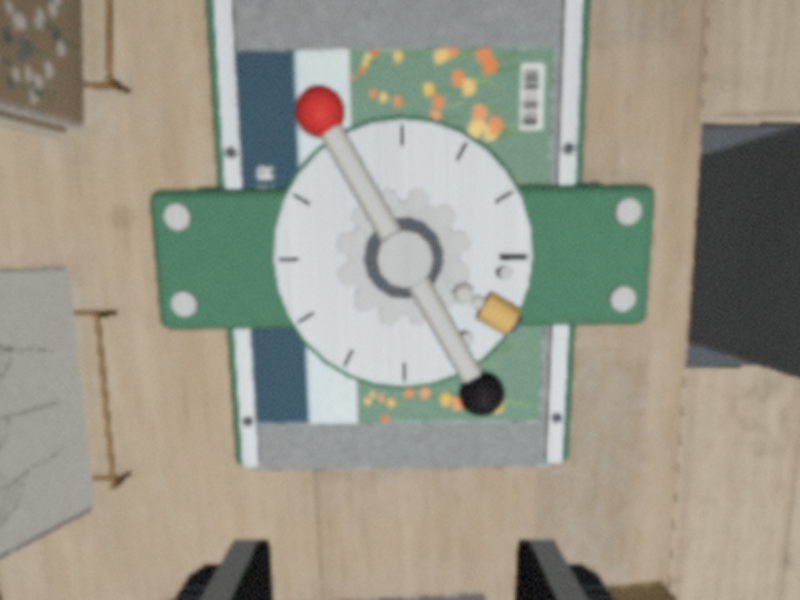

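The overhead view shows the book's near edge at crop row about 49, its far edge at row about 422, and the bed far end at row about 466. The stop tick is at right (512,257) and the red ball at (320,110), 120° anticlockwise from it, so the setting is 4 clicks.

```bash
python3 - <<'E'
from h import *
c=manip.get_calibration("wrist");T=np.load("w4.npy");k=380/800
w=lambda u,v,z:plane(ray(c,(u,v),T),z).round(4)
g=lambda x,y,z:w(x*k+90,y*k,z)
a=cv2.imread("pics/w4.png")
for x in(260,330,500):
    col=int(x*k+90);print(x,"near",[tuple(map(int,a[r,col])) for r in range(19,29)])
for x in(280,330,410):
    col=int(x*k+90);print(x,"far",[tuple(map(int,a[r,col])) for r in range(196,206)])
print("near",g(245,52,.035),g(550,47,.035),"far",g(260,423,.035),g(540,421,.035))
print("bed far",g(250,466,.033),g(557,464,.033))
print("balls",g(320,110,.174),g(482,393,.174),"hubtop",g(405,256,.186))
print("screws",g(177,216,.130),g(183,304,.130),g(628,211,.130),g(623,299,.130))
print("plate",g(403,118,.13),g(403,386,.13))
E
```

```text
260 near [(150, 151, 144), (148, 149, 144), (151, 153, 147), (148, 148, 141), (136, 133, 127), (119, 117, 105), (103, 93, 73), (101, 88, 63), (98, 87, 61), (101, 87, 64)]
330 near [(150, 151, 146), (148, 149, 144), (151, 152, 146), (158, 159, 152), (178, 179, 171), (199, 201, 192), (209, 211, 201), (212, 214, 203), (212, 213, 203), (213, 214, 204)]
500 near [(145, 144, 140), (147, 148, 143), (148, 149, 143), (138, 146, 133), (134, 148, 127), (127, 148, 120), (124, 148, 118), (119, 144, 115), (116, 143, 118), (114, 143, 124)]
280 far [(107, 92, 66), (108, 93, 67), (107, 93, 69), (110, 97, 73), (121, 111, 95), (136, 131, 122), (149, 148, 140), (152, 153, 147), (152, 153, 148), (152, 153, 149)]
330 far [(222, 220, 210), (223, 220, 210), (223, 220, 210), (220, 218, 208), (208, 206, 195), (185, 184, 175), (164, 163, 156), (155, 154, 148), (151, 152, 147), (153, 155, 149)]
410 far [(135, 154, 124), (136, 154, 123), (136, 155, 125), (148, 163, 138), (154, 165, 148), (155, 158, 149), (154, 154, 149), (155, 156, 151), (155, 156, 150), (155, 155, 149)]
near [ 0.5748 -0.1231  0.035 ] [ 0.4033 -0.1206  0.035 ] far [0.5823 0.0911 0.035 ] [0.4049 0.0952 0.035 ]
bed far [0.5913 0.1198 0.033 ] [0.3929 0.1245 0.033 ]
balls [ 0.5224 -0.067   0.174 ] [0.4582 0.0492 0.174 ] hubtop [ 0.4904 -0.0097  0.186 ]
screws [ 0.5956 -0.0309  0.13  ] [0.5969 0.0097 0.13  ] [ 0.3845 -0.0268  0.13  ] [0.385  0.0138 0.13  ]
plate [ 0.4887 -0.0702  0.13  ] [0.492 0.053 0.13 ]
```

Measured book middle is at y = -0.0143 and the roller at -0.009, so it is 5 mm short. I go back behind the book and push 5 mm more, with the target TCP at y = -0.1273.

```bash

python3 drive.py '[[[0, 0, 0], [0.037, 0.001, 0], 0.05], [[0, 0, 0], [0.037, 0.001, 0], 0.05], [[0, 0, 0], [0.037, 0.001, 0], 0.05], [[0, 0, 0], [0.037, 0.001, 0], 0.05], [[0, 0, 0], [0.037, 0, 0], 0.05]]' >/dev/null
python3 drive.py '[[[0, 0, 0], [0.037, 0, 0], 0.05], [[0, 0, 0], [0, 0, 0], 0.05], [[0, -0.12, 0], [0, 0, 0], 0.05], [[0, 0, 0], [0, 0, 0], 0.05]]'
python3 drive.py '[[[0, 0, 0], [0.004, 0, 0.034], 0.05], [[0, 0, 0], [0.004, 0, 0.034], 0.05], [[0, 0, 0], [0.004, 0, 0.034], 0.05], [[0, 0, 0], [0.004, 0, 0.034], 0.05], [[0, 0, 0], [0.004, 0, 0.034], 0.05]]' >/dev/null
python3 drive.py '[[[0, 0, 0], [0.004, 0, 0.034], 0.05], [[0, 0, 0], [0.004, 0, 0.034], 0.05], [[0, 0, 0], [0.004, 0, 0.034], 0.05], [[0, 0, 0], [0.002, 0, 0.02], 0.05], [[0, 0, 0], [0, 0, 0], 0.05]]'
```

```text
time_s: 20.98
eef_pos: [0.4855, -0.1715, 0.3477]
orientation: [-2.113, 2.196, 0.136]
force: [-0.5, 0.3, 0.0]
finger_gap: 0.0504
gripper_force: 0.0
time_s: 21.82
eef_pos: [0.4826, -0.1684, 0.0502]
orientation: [-2.123, 2.201, 0.137]
force: [-0.6, -0.6, 1.1]
finger_gap: 0.0499
gripper_force: 0.0
```

```bash

python3 drive.py '[[[0, 0, 0], [0.002, -0.007, 0.015], 0.05], [[0, 0, 0], [0.001, 0, 0.009], 0.05], [[0, 0, 0], [0, 0, 0], 0.05], [[0, 0, 0], [0, 0, 0], 0.05]]'
python3 drive.py '[[[0, 0, 0], [-0.012, 0, 0.0015], 0.05], [[0, 0, 0], [-0.012, 0, 0.0015], 0.05], [[0, 0, 0], [-0.006, 0, 0.001], 0.05], [[0, 0, 0], [0, 0, 0], 0.05], [[0, 0, 0], [0, 0, 0], 0.05]]'
```

```text
time_s: 22.15
eef_pos: [0.4933, -0.1688, 0.0311]
orientation: [-2.122, 2.195, 0.128]
force: [0.2, -0.1, -0.2]
finger_gap: 0.0501
gripper_force: 0.0
time_s: 22.57
eef_pos: [0.4947, -0.1376, 0.0308]
orientation: [-2.123, 2.193, 0.126]
force: [-0.4, -0.5, 0.0]
finger_gap: 0.05
gripper_force: 0.0
```

```bash

python3 drive.py '[[[0, 0, 0], [0.001, 0, 0.007], 0.05], [[0, 0, 0], [0, 0, 0], 0.05], [[0, 0, 0], [0, 0, 0], 0.05]]'
python3 drive.py '[[[0, 0, 0], [-0.004, 0, 0.0005], 0.05], [[0, 0, 0], [-0.004, 0, 0.0005], 0.05], [[0, 0, 0], [-0.003, 0, 0.0003], 0.05], [[0, 0, 0], [0, 0, 0], 0.05], [[0, 0, 0], [0, 0, 0], 0.05]]'
```

```text
time_s: 22.82
eef_pos: [0.495, -0.1387, 0.0229]
orientation: [-2.121, 2.195, 0.127]
force: [1.2, 0.1, 1.2]
finger_gap: 0.0503
gripper_force: 0.9
time_s: 23.23
eef_pos: [0.4946, -0.1277, 0.023]
orientation: [-2.122, 2.195, 0.127]
force: [1.4, -4.1, 0.8]
finger_gap: 0.05
gripper_force: 2.8
```

```bash

python3 drive.py '[[[0, 0, 0], [0.02, 0, -0.003], 0.05], [[0, 0, 0], [0.01, 0, -0.035], 0.05], [[0, 0, 0], [0.01, 0, -0.035], 0.05], [[0, 0, 0], [0, 0, -0.035], 0.05], [[0, 0, 0], [0, 0, -0.035], 0.05]]' >/dev/null
python3 drive.py '[[[0, 0.12, 0], [0, 0, -0.035], 0.05], [[0, 0, 0], [0, 0, -0.035], 0.05], [[0, 0, 0], [0, 0, -0.035], 0.05], [[0, 0, 0], [0, 0, -0.035], 0.05], [[0, 0, 0], [0, 0, -0.035], 0.05]]' >/dev/null
python3 drive.py '[[[0, 0, 0], [-0.037, 0, -0.02], 0.05], [[0, 0, 0], [-0.037, 0, 0], 0.05], [[0, 0, 0], [-0.037, 0, 0], 0.05], [[0, 0, 0], [-0.037, 0, 0], 0.05], [[0, 0, 0], [-0.037, 0, 0], 0.05]]'>/dev/null
python3 drive.py '[[[0, 0, 0], [-0.037, 0, 0], 0.05], [[0, 0, 0], [0, 0, 0], 0.05], [[0, 0, 0], [0, 0, 0], 0.05]]'
python3 - <<'E'
from h import *
s=manip.observe();c=manip.get_calibration("wrist")
a=manip.read_camera("wrist");cv2.imwrite("pics/w5.png",a)
T=toolT(s)@c["T_tool_cam"];P=lambda p:proj(c,T,p)
g=cv2.GaussianBlur(a,(3,3),0).astype(float)
for x0 in(.512,.538,.56,.45): # strips along feed
  for lo,hi in((-.145,-.095),(.075,.118)):
    ys=np.arange(lo,hi,.0005);v=np.array([cv2.remap(g.astype(np.float32),*[np.float32([[q]]) for q in P([x0+.025*y,y,.035])],cv2.INTER_LINEAR)[0,0] for y in ys])
    d=np.abs(v[8:]-v[:-8]).sum(1);print(x0,lo,"edge",ys[d.argmax()+4].round(4),d.max().round())
E
python3 red.py
```

```text
time_s: 24.73
eef_pos: [0.4998, 0.0352, 0.3543]
orientation: [2.187, -2.254, -0.002]
force: [-0.8, 0.0, -0.8]
finger_gap: 0.0495
gripper_force: 0.0
0.512 -0.145 edge -0.105 72.0
0.512 0.075 edge 0.0855 80.0
0.538 -0.145 edge -0.0975 202.0
0.538 0.075 edge 0.097 136.0
0.56 -0.145 edge -0.119 151.0
0.56 0.075 edge 0.095 127.0
0.45 -0.145 edge -0.101 101.0
0.45 0.075 edge 0.0775 328.0
('scene', 0.174, 26, np.float64(0.065), np.float64(-62.3))
('scene', 0.145, 26, np.float64(0.07), np.float64(-32.0))
('scene', 0.174, 7, np.float64(0.065), np.float64(-103.2))
('scene', 0.145, 7, np.float64(0.044), np.float64(-73.1))
('side', 0.174, 24, np.float64(0.064), np.float64(-60.9))
('side', 0.145, 24, np.float64(0.059), np.float64(-20.6))
toolyaw -92.0 q6 -0.49 torque [-0.08 -0.02  0.08]
```

```bash
python3 -c "
from rig import manip
print(manip.close_job())"
```

```text
the job is handed in; nothing more can be done
None
```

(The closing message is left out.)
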